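# Complete the spice rack and set the caddy on top

## Robot

A 6-joint arm with a two-finger parallel gripper is mounted at the origin on a cart in front of the work surface, level with it; the furniture and walls round the work are solid. World frame = base frame: x ahead of the robot, y to its left, z up, the work surface at z = 0. Lengths are in m, angles in rad, forces in N, time in s.
With the tool pointing down it reaches from about 0.35 to 0.975 m from the base axis. Payload 4.9 kg.
Tool frame: the origin (TCP) lies at the very end of the fingers, on their centre line; the grasp point (between the pads) lies 19 mm behind it; z points along the fingers, y is the line along which they close (so a half turn about z gives the same grasp; the last joint's range is limited). The gripper opens to 85 mm and grips with 20 to 120 N. Pads are 22 mm wide; open, the fingers measure 114 mm over their backs; the gripper's body (76 mm by 85 mm) begins 54 mm behind the grasp point. The pads swing forward as they close: fully open they stand 13 mm farther back than shut.
Start: joints at [1.052, 0.053, 1.613, -0, 1.476, -0.119], TCP at [0.243, 0.576, 0.231] pointing down, gripper open.
Joint ranges: [-3.01, 3.01], [-1.01, 2.22], [0.06, 2.58], [-1.02, 4.17], [0.09, 2.62], [-3.14, 3.14]. Speed limits (rad/s): [2.57, 2.57, 3.14, 3.14, 3.14, 3.14].

## Interface

Orientations are given as a rotation vector (axis times angle).
In Python, from station import ctrl gives the robot as it stands.
- The arm moves only by the shell command python3 -m crank 'ROWS' [OPENING] [FORCE]. ROWS is text: rows parted by semicolons, each of 4 numbers parted by spaces: the shift along the world's x, y, z in units of 0.5 m (1.0 is 0.5 m), then the turn about the world's z in units of 90 degrees (1.0 is 90 degrees). In form: x y z turn; .... A call has exactly 5 rows; each row shifts and turns the commanded pose from where the row before left it; what a row does not reach is not made up. A row lasts 1/12 s, in which the tool goes at most 41.7 mm and 7.16 degrees, less where a joint would pass 70% of its speed; a pose out of reach is approached as far as the arm can. A call with a number of a shift or a turn outside -1 to 1 is refused whole. A call with a gripper value outside its range is refused whole. OPENING is the opening in per cent of the stroke, from 0 (shut) to 100 (fully open), set as the call begins (- or left out, the last holds). The fingers move at their own pace and stop on an object; FORCE is the grip in N (left out, the last holds). Time passes only in rows, so rows that do not move let the fingers close, or fill a call up. It gives the time, the measured TCP pose, the force, the opening and the grip force at its end, in the units of the state.
- ctrl.get_obs(): the state, without advancing time (a new reading comes with each control period).
- ctrl.get_image(name): name is "scene" or "top" or "wrist"; returns (picture, depth): 384x512x3 uint8, red, green, blue; 384x512 float32, m along the optical axis (not along the pixel's ray), 0 where there is no reading.
- ctrl.get_calibration(name): a dict with "fx", "fy", "cx", "cy" (pixels), "extrinsics" (4x4, takes a point from world to camera coordinates). Camera axes: x right, y down, z forward; pixel columns grow to the right and rows downward; lengths in m; the calibration is good to about 2 mm. A picture is of the moment at which its call begins: read the wrist's pose just before it. get_calibration takes no time and is no camera call; for the wrist camera it gives the pose at the moment of the call.
- ctrl.finish_job(): hands the job in; it is judged then, once.
The state is a dict: "t": time; "q": joint angles; "dq": joint speeds; "effort": joint torques, N m; "tool_pos": TCP position; "tool_rot": TCP orientation; "contact_force": force on the tool from outside, world axes, zero at the start; "wrist_torque": the same for the moment, N m; "opening": finger opening in m; "grip_force": force on a finger pad.
Only numpy, scipy, OpenCV 4.12 (cv2) and the standard library are available. Lean on these libraries where they do the work, as an engineer would, in place of code of your own. Each camera call takes 0.05 s, during which the arm holds its last target. There are 200 camera calls.

## Task

Stand the spice jar that is out on the worktop upright in the free middle place of the spice rack, between the two jars there. Then lift the wooden caddy by its handle bar, with the food tin in it, and lower it onto the rack so that its four feet drop fully into the sockets in the post tops; keep hold of it until it is down, then let go. Leave the rack where it stands, all jars upright in it and the tin upright in the caddy, and do not disturb the pepper mill.

Things in the scene. Friction and masses are not known exactly. Their poses are not given: they have to be found in the camera images.
- rack: Lower tier: light-wood spice rack, 200 mm (its x) by 140 mm (its y), 132 mm high, 0.9 kg, loose on rubber feet. Base's upper face at z = 14 mm, rails to z = 40 mm all round (short sides also a thin rail up to 92 mm). Two spice jars stand at x = -64 and +64 mm; the middle (x = y = 0) is free. Origin: centre of the underside, z up. Its x lies along world y, within 0.4 rad; it stands left or right.
- rack_top (a point): Centre of the rack at the height of its post tops, 132 mm above its origin; the caddy's base rests on the post tops when seated. The four posts are 24 mm square, centred at x = +-88, y = +-58 mm of the rack; in each flat top is a square socket, 15 mm wide, 21 mm deep.
- caddy: Upper tier: light-wood caddy, footprint as the rack (200 mm x, 140 mm y), 142 mm high, about 0.4 kg, on four round lugs as feet: x = +-88, y = +-58 mm, diameter 10.4, length 18 mm, lowest 8 mm tapering to 5 mm. Base at z = 18 to 26 mm, side walls to 58 mm. Origin: centre, at the lug tips, z up; seated it is 114 mm above the rack's, either way round. Its x lies along world y, within 0.4 rad.
- caddy_bar (a point): Middle of the caddy's handle bar, 120 mm above the caddy's origin; lift here, it balances. The bar runs along the caddy's x for 184 mm between the two gable ends (x = +-96 mm, up to z = 142 mm), is 14 mm thick (along the caddy's y) and 26 mm tall, its top at 133 mm; free space on both sides of it and below, down to the tin.
- jar_3: The third spice jar, like the two in the rack but standing on the worktop between rack and caddy: round, glass with a red plastic cap, 106 mm tall, 42 mm in diameter, the cap (from 85 mm up) 45 mm; about 0.11 kg. Origin: centre of its underside, z up.
- jar_1: Spice jar with a red cap, 45 mm in diameter, 106 mm tall, standing in the rack at about x = -64 mm of the rack. Origin: centre of its underside.
- jar_2: The other spice jar of that size, at about x = +64 mm of the rack. Origin: centre of its underside.
- tin: Food tin, 75 mm in diameter, 58 mm tall, 0.26 kg, standing loose on the caddy's base, roughly in its middle under the handle bar; its top is 23 mm below the bar's underside. It rides along. Origin: centre of its underside.
- microwave: White microwave oven standing fixed at the back of the worktop, right of the middle: 265 mm high, from y = 0.11 to -0.34 m, its front (with knobs) at x = 0.60 m. Do not swing the caddy into it.
- pepper_mill: Wooden pepper mill, 58 mm in diameter, 130 mm tall, standing loose farther back on the worktop. Bystander. Origin: centre of its underside.
- salt_shaker: Salt shaker of glass with a grey cap, 44 mm in diameter, 90 mm tall, standing fixed beside the pepper mill. Bystander.

How it is judged:
By the outcome, as a careful person would: the job done as asked, in the order asked, and still so for the second after the job is handed in, with the robot touching nothing.
It also fails if it takes over 64 s, if anything falls off the work surface, if the arm or the gripper's body presses on something with over 40 N, if the wrist force passes 120 N, or if a joint passes its speed limit or range.

## Working session

There is one attempt and no reset: what is moved stays moved. The work goes in short steps, Python scripts to look and compute and a shell command to move; the robot and the scene stay as the last step left them, time stands still between calls to the robot, and variables do not carry over. Pictures are saved under pics/ and viewed, at most 11 in all, crops included, and the job is handed in when it is done.

```bash
ls; mkdir -p pics; cat > h.py <<'E'
import numpy as np, cv2
from station import ctrl
def cloud(n):
    im,d=ctrl.get_image(n); c=ctrl.get_calibration(n)
    v,u=np.mgrid[:384,:512]
    P=np.stack([(u-c['cx'])/c['fx']*d,(v-c['cy'])/c['fy']*d,d],-1)
    E=c['extrinsics']; W=(P-E[:3,3])@E[:3,:3]
    W[d==0]=np.nan
    return im,W
E
python3 - <<'E'
from h import *
o=ctrl.get_obs();print(o)
for n in('top','scene'):
    im,W=cloud(n); np.save(n+'.npy',W); cv2.imwrite(f'pics/{n}0.png',im[:,:,::-1])
    print(ctrl.get_calibration(n))
a=cv2.imread('pics/top0.png');b=cv2.imread('pics/scene0.png')
cv2.imwrite('pics/both.png',cv2.resize(np.hstack([a,b]),(800,300)))
E
```

```text
pics
{'t': 0.0, 'q': array([ 1.05200293e+00,  5.33885616e-02,  1.61430218e+00, -3.29525139e-06,
        1.47598700e+00, -1.18974430e-01]), 'dq': array([ 3.68647453e-04, -5.53655920e-04, -9.96945844e-05,  7.68798828e-05,
       -3.99869180e-04,  4.74042792e-04]), 'effort': array([-3.79379399e-04, -3.93690491e+01, -3.70174956e+01, -6.42017562e-05,
        7.05795974e-03, -7.86614976e-06]), 'tool_pos': array([0.24295673, 0.57516803, 0.23003847]), 'tool_rot': array([-0.62372943, -3.07838741,  0.00311111]), 'contact_force': array([ 0.07982361,  0.52309638, -0.19890886]), 'wrist_torque': array([ 0.00737514,  0.00037424, -0.05093479]), 'grip_force': 0.0, 'opening': 0.08515915206062574}
{'fx': 387.4034979542564, 'fy': 387.4034979542564, 'cx': 252.82114652223686, 'cy': 196.33783277018543, 'extrinsics': array([[-0.02093761, -0.99977714,  0.0026987 , -0.01370562],
       [-0.99650013,  0.02065034, -0.08100031,  0.57920658],
       [ 0.08092653, -0.00438521, -0.99671042,  1.30924272],
       [ 0.        ,  0.        ,  0.        ,  1.        ]])}
{'fx': 355.0753138386808, 'fy': 355.0753138386808, 'cx': 257.79615588816154, 'cy': 189.84995147317642, 'extrinsics': array([[ 0.54988698, -0.83507973,  0.01631413, -0.32884537],
       [-0.45517586, -0.31598888, -0.83244577,  0.32716102],
       [ 0.70031368,  0.45032529, -0.5538663 ,  0.53322928],
       [ 0.        ,  0.        ,  0.        ,  1.        ]])}
```

View pics/top0.png

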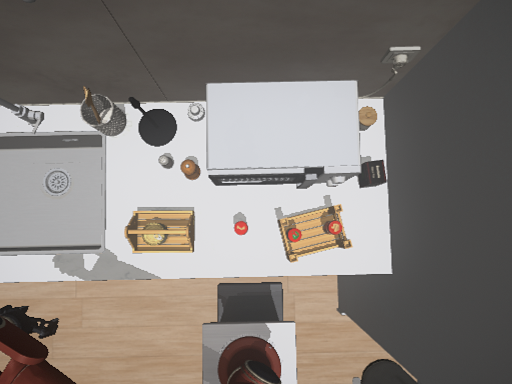

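View pics/scene0.png

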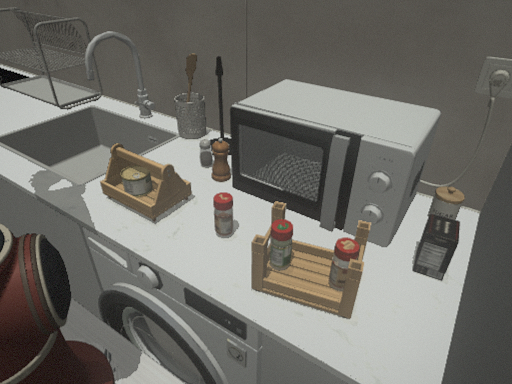

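Top view: caddy about (160,232), jar_3 cap (241,228), rack centre about (315,232) with its jars at (294,235) and (334,227), and the pepper mill at (190,168). Next I measure these from the depth.

```bash
python3 - <<'E'
from h import *
W=np.load('top.npy'); im=cv2.imread('pics/top0.png')
def blobs(u0,u1,v0,v1,z0,z1,mn=4):
    m=np.zeros((384,512),np.uint8); s=np.s_[v0:v1,u0:u1]
    m[s]=((W[s][...,2]>z0)&(W[s][...,2]<z1))
    n,l,st,c=cv2.connectedComponentsWithStats(m)
    for i in range(1,n):
        if st[i,4]>=mn:
            p=W[l==i]; print(np.round(c[i]),st[i,4],np.round(np.median(p,0),4),'mid',np.round((p.min(0)+p.max(0))/2,4),'ext',np.round(np.ptp(p,axis=0),3))
print('posts');blobs(270,360,195,270,.122,.145)
print('rack jars');blobs(270,360,195,270,.108,.128)
print('jar3');blobs(225,258,212,245,.085,.12)
print('caddy bar');blobs(115,205,200,262,.124,.15)
print('mill');blobs(175,205,150,185,.1,.15)
m=(W[...,2]>.122)&(W[...,2]<.14); m[:, :115]=0;m[:,205:]=0;m[:200]=0;m[262:]=0
p=W[m]; 
print(cv2.fitLine(p[:,:2].astype(np.float32),cv2.DIST_HUBER,0,.01,.01).ravel())
big=cv2.resize(im[195:270,270:360],None,fx=5,fy=5,interpolation=cv2.INTER_CUBIC)
b2=cv2.resize(im[195:270,115:205],None,fx=5,fy=5,interpolation=cv2.INTER_CUBIC)
cv2.imwrite('pics/crop1.png',cv2.resize(np.hstack([big,b2]),(800,333)))
E
```

```text
posts
[337. 208.] 41 [ 0.5275 -0.2897  0.1303] mid [ 0.5274 -0.292   0.1303] ext [0.025 0.028 0.016]
[284. 222.] 37 [ 0.4872 -0.1214  0.1314] mid [ 0.4872 -0.1201  0.1312] ext [0.025 0.028 0.011]
[334. 225.] 5 [ 0.4744 -0.28    0.1236] mid [ 0.4728 -0.2803  0.1232] ext [0.01  0.007 0.002]
[331. 228.] 6 [ 0.4667 -0.2701  0.1232] mid [ 0.4652 -0.2705  0.1244] ext [0.006 0.006 0.005]
[294. 230.] 4 [ 0.4612 -0.1517  0.1226] mid [ 0.4613 -0.1532  0.1231] ext [0.006 0.006 0.002]
[292. 237.] 18 [ 0.4394 -0.1463  0.1229] mid [ 0.441  -0.1464  0.1236] ext [0.022 0.019 0.003]
[347. 244.] 47 [ 0.414  -0.3175  0.1308] mid [ 0.4142 -0.3168  0.1293] ext [0.025 0.025 0.012]
[293. 258.] 43 [ 0.3745 -0.1471  0.1301] mid [ 0.3756 -0.1467  0.1297] ext [0.027 0.025 0.015]
rack jars
[336. 208.] 30 [ 0.5281 -0.2915  0.1132] mid [ 0.5264 -0.2893  0.1182] ext [0.022 0.022 0.019]
[283. 222.] 18 [ 0.4874 -0.1218  0.1113] mid [ 0.4888 -0.1214  0.113 ] ext [0.016 0.016 0.01 ]
[334. 227.] 161 [ 0.4678 -0.2808  0.1191] mid [ 0.4665 -0.2824  0.1175] ext [0.042 0.044 0.018]
[294. 235.] 155 [ 0.4457 -0.1528  0.1198] mid [ 0.4469 -0.152   0.1179] ext [0.042 0.041 0.015]
[342. 242.] 7 [ 0.4202 -0.3046  0.1159] mid [ 0.4186 -0.3046  0.1178] ext [0.01  0.003 0.019]
[347. 244.] 22 [ 0.4134 -0.3222  0.1122] mid [ 0.4152 -0.3206  0.118 ] ext [0.016 0.011 0.018]
[343. 247.] 4 [ 0.403 -0.308  0.118] mid [ 0.4042 -0.3082  0.1171] ext [0.007 0.002 0.018]
[293. 258.] 24 [ 0.373  -0.1486  0.1116] mid [ 0.3744 -0.1472  0.1182] ext [0.015 0.019 0.019]
jar3
[240. 228.] 154 [0.4714 0.0175 0.1055] mid [0.4728 0.0166 0.1015] ext [0.042 0.042 0.02 ]
caddy bar
[156. 232.] 312 [0.4657 0.2807 0.1327] mid [0.4657 0.2791 0.134 ] ext [0.039 0.2   0.018]
mill
[188. 167.] 186 [0.671  0.1824 0.1143] mid [0.6716 0.1841 0.1177] ext [0.046 0.049 0.034]
[0.0034811  0.9999939  0.46554083 0.30029884]
```

View pics/crop1.png

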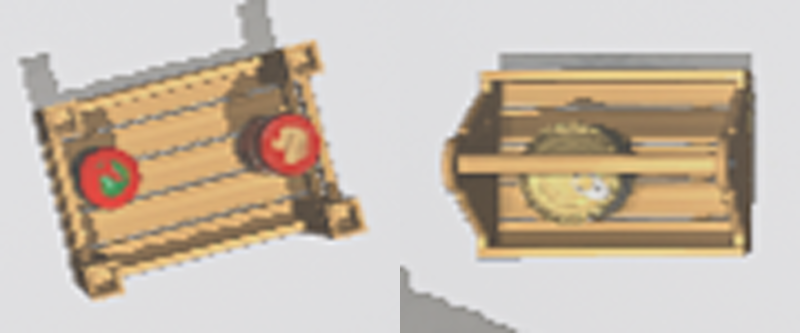

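Rack: centre about (0.454,-0.218), yaw +0.227. Caddy: bar at (0.466,0.279), yaw about 0. Jar_3: (0.472,0.017). The heights of 131, 133 and 105.5 mm agree with the given sizes. For the jar, the fingers should close along the rack's y, so I go above the jar with tool yaw 13°.

```bash
R='.0305 -.0744 0 -.04'
python3 -m crank '.0305 -.0744 0 -.04;.0305 -.0744 0 -.04;.0305 -.0744 0 -.04;.0305 -.0744 0 -.04;.0305 -.0744 0 -.04' 100 40
python3 -m crank '.0305 -.0744 0 -.04;.0305 -.0744 0 -.04;.0305 -.0744 0 -.04;.0305 -.0744 0 -.04;.0305 -.0744 0 -.04'
python3 -m crank '.0305 -.0744 0 -.04;.0305 -.0744 0 -.04;.0305 -.0744 0 -.04;.0305 -.0744 0 -.04;.0305 -.0744 0 -.04'
python3 -m crank '0 0 0 0;0 0 0 0;0 0 0 0;0 0 0 0;0 0 0 0'
cat >> h.py <<'E'
from scipy.spatial.transform import Rotation as Ro
def pose():
    o=ctrl.get_obs(); y=Ro.from_rotvec(o['tool_rot']).as_matrix()[:,1]
    return o['tool_pos'], np.degrees(np.arctan2(y[1],y[0])), o
E
python3 - <<'E'
from h import *
p,a,o=pose();print(p,a)
im,W=cloud('wrist');np.save('w1.npy',W);cv2.imwrite('pics/w1.png',im[:,:,::-1])
m=(W[...,2]>.098)&(W[...,2]<.112)&(abs(W[...,0]-.47)<.05)&(abs(W[...,1]-.017)<.05)
q=W[m];print(m.sum(),np.median(q,0),(q.min(0)+q.max(0))/2,np.ptp(q,axis=0))
E
```

```text
t: 0.52
tool_pos: [0.3195, 0.3879, 0.2306]
tool_rot: [-1.101, -2.942, 0.001]
contact_force: [0.7, 0.3, 0.3]
opening: 0.0853
grip_force: 0.0
t: 0.93
tool_pos: [0.3957, 0.2018, 0.231]
tool_rot: [-1.548, -2.733, 0.0]
contact_force: [0.0, -0.2, -0.2]
opening: 0.0858
grip_force: 0.0
t: 1.35
tool_pos: [0.4721, 0.0157, 0.231]
tool_rot: [-1.958, -2.457, -0.0]
contact_force: [1.4, 0.5, 0.5]
opening: 0.0857
grip_force: 0.0
t: 1.77
tool_pos: [0.4716, 0.0189, 0.2312]
tool_rot: [-1.951, -2.462, -0.0]
contact_force: [0.7, -0.3, 0.1]
opening: 0.0855
grip_force: 0.0
[0.47162305 0.01891008 0.23115242] 13.228085616164686
2112 [0.47314153 0.01841357 0.10704734] [0.47337833 0.01687779 0.1039327 ] [0.04341808 0.04370988 0.01174969]
```

View pics/w1.png

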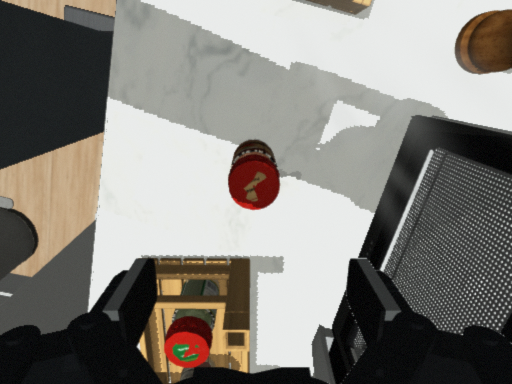

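The wrist view shows the jar_3 cap at (254,180), directly under the tool, measured at (0.473,0.018). Descend and grasp.

```bash

python3 -m crank '.0006 -.0004 -.0368 0;.0006 -.0004 -.0368 0;.0006 -.0004 -.0368 0;.0006 -.0004 -.0368 0;.0006 -.0004 -.0368 0' >/dev/null
python3 -m crank '0 0 -.0368 0;0 0 -.0368 0;0 0 -.0368 0;0 0 -.0368 0;0 0 -.0368 0' 
python3 -m crank '0 0 0 0;0 0 0 0;0 0 0 0;0 0 0 0;0 0 0 0' 0 40
python3 -m crank '0 0 0 0;0 0 0 0;0 0 0 0;0 0 0 0;0 0 0 0'
```

```text
t: 2.65
tool_pos: [0.4734, 0.0177, 0.0466]
tool_rot: [1.951, 2.462, 0.0]
contact_force: [-0.5, 0.3, -0.2]
opening: 0.0853
grip_force: 0.0
t: 3.07
tool_pos: [0.4749, 0.0168, 0.0491]
tool_rot: [1.952, 2.458, 0.003]
contact_force: [-1.3, 0.8, 3.2]
opening: 0.0433
grip_force: 39.6
t: 3.48
tool_pos: [0.4749, 0.0167, 0.0491]
tool_rot: [1.952, 2.458, 0.003]
contact_force: [-0.9, 1.7, 6.8]
opening: 0.0436
grip_force: 39.8
```

```bash

python3 -m crank '0 0 .031 0;0 0 .031 0;0 0 .031 0;0 0 .031 0;0 0 .031 0' >/dev/null
python3 -m crank '0 0 .031 0;0 0 .031 0;0 0 .031 0;0 0 .031 0;0 0 .031 0' 
python3 -m crank '-.0045 -.047 0 0;-.0045 -.047 0 0;-.0045 -.047 0 0;-.0045 -.047 0 0;-.0045 -.047 0 0' >/dev/null
python3 -m crank '-.0045 -.047 0 0;-.0045 -.047 0 0;-.0045 -.047 0 0;-.0045 -.047 0 0;-.0045 -.047 0 0' >/dev/null
python3 -m crank '0 0 0 0;0 0 0 0;0 0 0 0;0 0 0 0;0 0 0 0'
python3 - <<'E'
from h import *
p,a,o=pose();print(p,a)
im,W=cloud('wrist');cv2.imwrite('pics/w2.png',im[:,:,::-1])
im2,d=ctrl.get_image('scene');cv2.imwrite('pics/w2s.png',np.hstack([cv2.resize(im[:,:,::-1],(400,300)),cv2.resize(im2[150:342,200:456,::-1],(400,300))]))
E
```

```text
t: 4.32
tool_pos: [0.4731, 0.0166, 0.2027]
tool_rot: [-1.954, -2.46, 0.001]
contact_force: [0.5, -0.2, -0.7]
opening: 0.0438
grip_force: 39.3
t: 5.57
tool_pos: [0.4511, -0.2174, 0.2022]
tool_rot: [-1.952, -2.461, -0.0]
contact_force: [-0.4, -0.3, -1.8]
opening: 0.0438
grip_force: 39.4
[ 0.45109802 -0.21740579  0.20219376] 13.168405898183064
```

View pics/w2s.png

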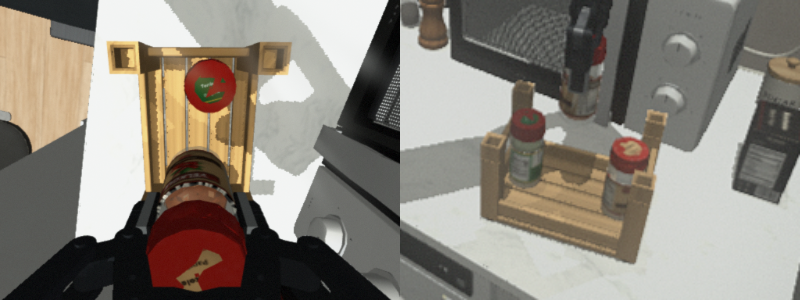

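The jar hangs upright between the two rack jars: in the left half the rack jar is at (210,85) with posts at (125,55) and (275,55), and the scene view agrees. Lower it.

```bash

python3 -m crank '0 0 -.027 0;0 0 -.027 0;0 0 -.027 0;0 0 -.027 0;0 0 -.027 0' >/dev/null
python3 -m crank '.0005 0 -.027 0;.0005 0 -.027 0;.0005 0 -.027 0;.0005 0 -.027 0;.0005 0 -.027 0'
python3 -m crank '0 0 -.003 0;0 0 -.002 0;0 0 0 0;0 0 0 0;0 0 0 0'
```

```text
t: 6.5
tool_pos: [0.4512, -0.2175, 0.0647]
tool_rot: [-1.952, -2.459, 0.0]
contact_force: [0.1, 0.3, -0.7]
opening: 0.0433
grip_force: 39.4
t: 6.92
tool_pos: [0.4522, -0.2183, 0.0648]
tool_rot: [1.954, 2.46, 0.0]
contact_force: [-0.1, 0.3, -0.5]
opening: 0.0435
grip_force: 39.2
```

```bash

python3 -m crank '0 0 -.002 0;0 0 -.002 0;0 0 0 0;0 0 0 0;0 0 0 0'
python3 -m crank '0 0 -.002 0;0 0 -.002 0;0 0 0 0;0 0 0 0;0 0 0 0'
```

```text
t: 7.33
tool_pos: [0.4523, -0.2183, 0.0628]
tool_rot: [1.954, 2.46, -0.0]
contact_force: [-0.3, 0.1, -0.8]
opening: 0.0436
grip_force: 39.3
t: 7.75
tool_pos: [0.4526, -0.2185, 0.0626]
tool_rot: [-1.953, -2.46, 0.0]
contact_force: [-4.0, 2.0, 8.8]
opening: 0.0435
grip_force: 40.0
```

Contact came at the expected height, so the jar is on the base. Release, then retreat up to about z=0.26.

```bash

python3 -m crank '0 0 0 0;0 0 0 0;0 0 0 0;0 0 0 0;0 0 0 0' 75
python3 -m crank '0 0 .01 0;0 0 .02 0;0 0 .03 0;0 0 .04 0;0 0 .04 0' >/dev/null
python3 -m crank '0 0 .06 0;0 0 .06 0;0 0 .06 0;0 0 .06 0;0 0 .06 0' 100 >/dev/null
python3 -m crank '0 -.08 0 0;0 -.08 0 0;0 -.08 0 0;0 -.08 0 0;0 -.06 0 0' 
python3 -m crank '0 0 0 0;0 0 0 0;0 0 0 0;0 0 0 0;0 0 0 0' 
python3 - <<'E'
from h import *
p,a,o=pose();print(p,a)
im,W=cloud('wrist');np.save('w3.npy',W);cv2.imwrite('pics/w3.png',im[:,:,::-1])
im,W=cloud('top');np.save('t3.npy',W);cv2.imwrite('pics/t3.png',im[:,:,::-1])
E
```

```text
t: 8.17
tool_pos: [0.4521, -0.2182, 0.0606]
tool_rot: [-1.954, -2.46, 0.0]
contact_force: [0.3, 0.1, -0.1]
opening: 0.0636
grip_force: 0.0
t: 9.42
tool_pos: [0.4518, -0.4111, 0.282]
tool_rot: [1.954, 2.458, -0.001]
contact_force: [0.3, 0.1, 0.6]
opening: 0.0859
grip_force: 0.0
t: 9.83
tool_pos: [0.4526, -0.4072, 0.2814]
tool_rot: [1.952, 2.461, -0.0]
contact_force: [-0.1, -0.0, 0.0]
opening: 0.0854
grip_force: 0.0
[ 0.45256681 -0.40721356  0.28141109] 13.173372530342037
```

View pics/w3.png

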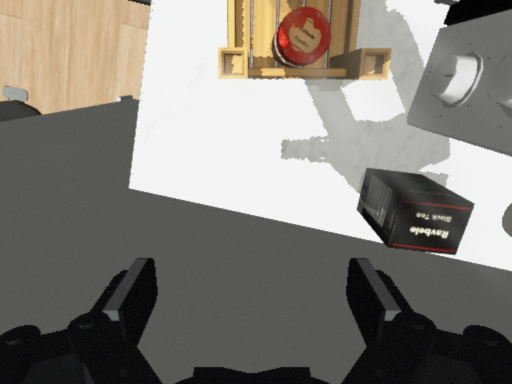

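I overshot: the wrist camera looks straight under the tool, and only two posts show, at (233,62) and (375,62). Move back over the rack, higher, to see all four posts.

```bash

python3 -m crank '0 .07 .03 0;0 .07 .03 0;0 .07 .03 0;0 .07 .03 0;0 .07 .03 0'  >/dev/null
python3 -m crank '0 0 0 0;0 0 0 0;0 0 0 0;0 0 0 0;0 0 0 0' 
python3 - <<'E'
from h import *
p,a,o=pose();print(p,a)
im,W=cloud('wrist');np.save('w4.npy',W);cv2.imwrite('pics/w4.png',im[:,:,::-1])
E
```

```text
t: 10.77
tool_pos: [0.4519, -0.2339, 0.3544]
tool_rot: [-1.954, -2.457, 0.0]
contact_force: [0.0, 0.3, -0.7]
opening: 0.0852
grip_force: 0.0
[ 0.45190954 -0.23393959  0.35444029] 13.022924462061777
```

View pics/w4.png

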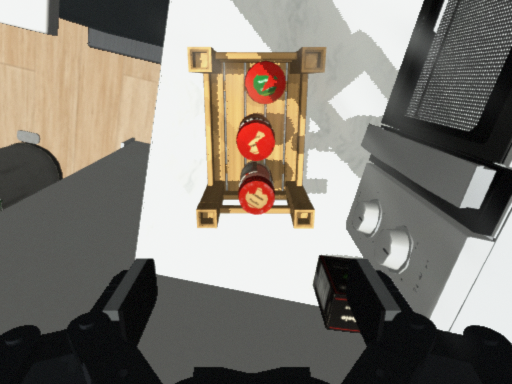

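All three jars stand upright in the rack, caps at (265,82), (255,140) and (256,196). The posts are at (201,60), (313,60), (207,217) and (302,217). Fit the rack pose from them and re-measure the caddy from the top view.

```bash
cat >> h.py <<'E'
def fit(model,pts):   # 2D rigid fit
    m=model-model.mean(0);p=pts-pts.mean(0)
    th=np.arctan2((m[:,0]*p[:,1]-m[:,1]*p[:,0]).sum(),(m*p).sum())
    R=np.array([[np.cos(th),-np.sin(th)],[np.sin(th),np.cos(th)]])
    return pts.mean(0)-R@model.mean(0),th,np.round(1000*(pts-pts.mean(0)-m@R.T),1)
E
python3 - <<'E'
from h import *
def posts(f):
    W=np.load(f); c0=np.array([.4525,-.2185]);th=.227+np.pi/2
    R=np.array([[np.cos(th),-np.sin(th)],[np.sin(th),np.cos(th)]])
    L=(W[...,:2]-c0)@R; M=[];P=[]
    for sx in(-1,1):
        for sy in(-1,1):
            c=np.array([sx*.088,sy*.058])
            k=(abs(L-c).max(-1)<.022)&(W[...,2]>.126)&(W[...,2]<.14)
            q=L[k]; lo,hi=np.percentile(q,3,axis=0),np.percentile(q,97,axis=0)
            M.append(c);P.append((lo+hi)/2);print(k.sum(),np.round(W[k][:,2].mean(),4),np.round(hi-lo,4))
    t,d,r=fit(np.array(M),np.array(P)); print(f,'centre',c0+R@t,'yaw',.227+d,r.tolist())
posts('w4.npy');posts('top.npy')
W=np.load('top.npy')
s=(W[...,0]>.36)&(W[...,0]<.57)&(W[...,1]>.15)&(W[...,1]<.40)
b=W[s&(W[...,2]>.129)&(W[...,2]<.137)&(abs(W[...,0]-.466)<.012)]
print('bar',len(b),[ (round(np.median(b[(b[:,1]>y)&(b[:,1]<y+.03)][:,0]),4), round(np.ptp(b[(b[:,1]>y)&(b[:,1]<y+.03)][:,0]),4)) for y in(.19,.22,.25,.28,.31,.34)])
w=W[s&(W[...,2]>.045)&(W[...,2]<.064)]
for sgn in(-1,1):
    k=w[(sgn*(w[:,0]-.466)>.055)];print('wall',len(k),np.median(k,0),np.polyfit(k[:,1],k[:,0],1),k[:,1].min(),k[:,1].max())
E
```

```text
316 0.1312 [0.0239 0.0233]
301 0.1313 [0.0233 0.0234]
412 0.1315 [0.0236 0.0235]
396 0.1319 [0.0227 0.0236]
w4.npy centre [ 0.45229478 -0.22002423] yaw 0.22444565828693347 [[0.1, 0.2], [0.5, -0.3], [-0.3, 0.3], [-0.3, -0.2]]
38 0.1308 [0.0225 0.0226]
44 0.131 [0.0234 0.0232]
36 0.1317 [0.0232 0.0235]
38 0.1313 [0.023  0.0233]
top.npy centre [ 0.45102555 -0.21867011] yaw 0.2259301489138111 [[0.3, 0.1], [0.3, -0.1], [-0.4, -0.0], [-0.2, 0.1]]
bar 224 [(np.float64(0.4654), np.float64(0.0099)), (np.float64(0.4662), np.float64(0.01)), (np.float64(0.4641), np.float64(0.0099)), (np.float64(0.4648), np.float64(0.01)), (np.float64(0.4653), np.float64(0.0097)), (np.float64(0.4659), np.float64(0.0097))]
wall 182 [0.40068337 0.27408571 0.05602565] [0.01441129 0.39676554] 0.18068351218141188 0.3794597170470772
wall 134 [0.53118953 0.28084633 0.05703847] [0.01469138 0.52657851] 0.17874953002658145 0.37637688912797745
```

The rack fit is excellent (residuals ≤0.5 mm). Now go over the caddy and measure it the same way.

```bash

python3 -m crank '.0019 .0684 0 -.0103;.0019 .0684 0 -.0103;.0019 .0684 0 -.0103;.0019 .0684 0 -.0103;.0019 .0684 0 -.0103' >/dev/null
python3 -m crank '.0019 .0684 0 -.0103;.0019 .0684 0 -.0103;.0019 .0684 0 -.0103;.0019 .0684 0 -.0103;.0019 .0684 0 -.0103' >/dev/null
python3 -m crank '.0019 .0684 0 -.0103;.0019 .0684 0 -.0103;.0019 .0684 0 -.0103;.0019 .0684 0 -.0103;.0019 .0684 0 -.0103' >/dev/null
python3 -m crank '0 0 0 0;0 0 0 0;0 0 0 0;0 0 0 0;0 0 0 0' 
python3 - <<'E'
from h import *
p,a,o=pose();print(p,a)
im,W=cloud('wrist');np.save('w5.npy',W);cv2.imwrite('pics/w5.png',im[:,:,::-1])
s=(W[...,0]>.36)&(W[...,0]<.57)&(W[...,1]>.15)&(W[...,1]<.40)
b=W[s&(W[...,2]>.129)&(W[...,2]<.137)&(abs(W[...,0]-.466)<.02)&(W[...,1]<.36)&(W[...,1]>.2)]
print('bar',len(b),np.polyfit(b[:,1]-.28,b[:,0],1),b[:,2].mean(),np.ptp(b[:,0]))
w=W[s&(W[...,2]>.054)&(W[...,2]<.062)]
for sgn in(-1,1):
    k=w[(sgn*(w[:,0]-.466)>.05)];print('wall',len(k),np.median(k,0),np.polyfit(k[:,1]-.28,k[:,0],1),np.percentile(k[:,1],[0,1,99,100]))
w=W[s&(W[...,2]>.138)&(W[...,2]<.147)]
for k in(w[w[:,1]<.28],w[w[:,1]>.28]): print('gable',len(k),np.median(k,0),k.min(0),k.max(0))
E
```

```text
t: 12.48
tool_pos: [0.4669, 0.2785, 0.3558]
tool_rot: [2.239, 2.203, 0.0]
contact_force: [-0.2, -0.6, -0.3]
opening: 0.0855
grip_force: 0.0
[0.46689021 0.2785078  0.35582796] -0.9234695527521547
bar 1747 [0.01339859 0.4674821 ] 0.1327330973489938 0.015619134634048348
wall 1015 [0.40228952 0.29129433 0.0581158 ] [0.01427312 0.40244889] [0.17964866 0.18153672 0.37846782 0.37869666]
wall 1032 [0.53261375 0.28922399 0.05802736] [0.01468779 0.53224584] [0.17725939 0.17971406 0.37661446 0.37679902]
gable 125 [0.46558844 0.18371155 0.14080049] [0.45358247 0.1789218  0.13808211] [0.47746474 0.18744075 0.14325012]
gable 210 [0.46881044 0.37461361 0.14088797] [0.45619481 0.37075954 0.13800936] [0.48242319 0.37850703 0.14340929]
```

View pics/w5.png

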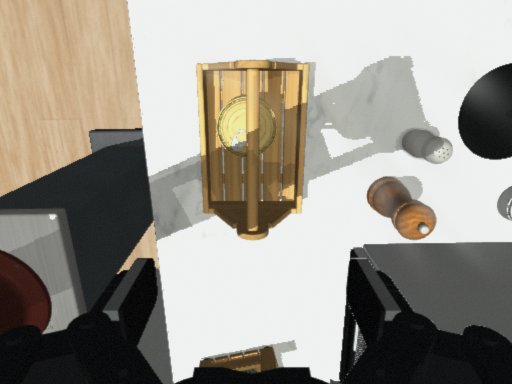

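The caddy from the wrist: centre (0.4674,0.2785), yaw −0.014. The tin is upright at (246,125) and the bar runs along column 253, right under the tool. Descend and grip.

```bash

python3 -m crank '.0002 0 -.0514 0;.0002 0 -.0514 0;.0002 0 -.0514 0;.0002 0 -.0514 0;.0002 0 -.0514 0' >/dev/null
python3 -m crank '0 0 -.0514 0;0 0 -.0514 0;0 0 -.0514 0;0 0 -.0514 0;0 0 -.0514 0' 
python3 -m crank '0 0 0 0;0 0 0 0;0 0 0 0;0 0 0 0;0 0 0 0' 0 90
python3 -m crank '0 0 0 0;0 0 0 0;0 0 0 0;0 0 0 0;0 0 0 0'
python3 -m crank '0 0 .004 0;0 0 .006 0;0 0 .008 0;0 0 .008 0;0 0 .008 0'
python3 -c "
from h import *
print(pose())"
```

```text
t: 13.37
tool_pos: [0.4673, 0.2789, 0.098]
tool_rot: [2.238, 2.204, 0.001]
contact_force: [0.5, -0.3, -0.2]
opening: 0.0854
grip_force: 0.0
t: 13.78
tool_pos: [0.4685, 0.2802, 0.1013]
tool_rot: [2.236, 2.204, 0.006]
contact_force: [0.8, -0.5, 0.4]
opening: 0.0257
grip_force: 0.0
t: 14.2
tool_pos: [0.4682, 0.2802, 0.1008]
tool_rot: [2.236, 2.205, 0.004]
contact_force: [-1.0, -0.3, 6.3]
opening: 0.0127
grip_force: 87.9
t: 14.62
tool_pos: [0.4661, 0.2793, 0.1149]
tool_rot: [-2.236, -2.205, 0.004]
contact_force: [-0.2, 0.5, -6.2]
opening: 0.0126
grip_force: 87.6
(array([0.46607139, 0.27932405, 0.11486393]), np.float64(-0.8049002868802396), {'t': 14.6167, 'q': array([ 4.02933457e-01, -3.83840817e-02,  1.90568284e+00, -3.52768628e-06,
        1.27675613e+00,  4.16981518e-01]), 'dq': array([-0.0009092 , -0.06153616, -0.04359652, -0.00038859,  0.08666884,
        0.00269774]), 'effort': array([ 6.92268630e-03, -3.58125079e+01, -3.77466667e+01,  5.46439178e-02,
       -4.64296248e-02, -6.17745500e-04]), 'tool_pos': array([0.46607139, 0.27932405, 0.11486393]), 'tool_rot': array([-2.23634677, -2.20515131,  0.00359917]), 'contact_force': array([-0.2260881 ,  0.51043956, -6.20779   ]), 'wrist_torque': array([-0.07292308, -0.01393716, -0.03829196]), 'grip_force': 87.61681079864502, 'opening': 0.012649593737050355})
```

The caddy is held (weight 6.2 N). Lift, then carry it to hover over the rack.

```bash

python3 -m crank '0 0 .02 0;0 0 .03 0;0 0 .036 0;0 0 .036 0;0 0 .036 0' >/dev/null
python3 -m crank '0 0 .036 0;0 0 .036 0;0 0 .036 0;0 0 .03 0;0 0 .015 0'
python3 -m crank '-.0005 -.015 0 .0023;-.0009 -.03 0 .0046;-.0013 -.045 0 .0069;-.0015 -.0535 0 .008;-.0015 -.0535 0 .008' >/dev/null
python3 -m crank '-.0015 -.0535 0 .008;-.0015 -.0535 0 .008;-.0015 -.0535 0 .008;-.0015 -.0535 0 .008;-.0015 -.0535 0 .008' 
python3 -m crank '-.0015 -.0535 0 .008;-.0015 -.0535 0 .008;-.0015 -.0535 0 .008;-.0015 -.0535 0 .008;-.0015 -.0535 0 .008' >/dev/null
python3 -m crank '-.0015 -.0535 0 .008;-.0015 -.0535 0 .008;-.0015 -.0535 0 .008;-.0015 -.0535 0 .008;-.0015 -.0535 0 .008' >/dev/null
python3 -m crank '-.0013 -.045 0 .0069;-.0009 -.03 0 .0046;-.0005 -.015 0 .0023;0 0 0 0;0 0 0 0' >/dev/null
python3 -m crank '0 0 0 0;0 0 0 0;0 0 0 0;0 0 0 0;0 0 0 0'
python3 -c "
from h import *
print(pose()[:2])
im,W=cloud('wrist');np.save('w6.npy',W);cv2.imwrite('pics/w6.png',im[:,:,::-1])
i2,W=cloud('top');np.save('t6.npy',W)
i3,_=cloud('scene')
cv2.imwrite('pics/m6.png',np.hstack([cv2.resize(i[:,:,::-1],(400,300)) for i in (im,i3[110:302,180:436])]))
"
```

```text
t: 15.45
tool_pos: [0.4678, 0.28, 0.2747]
tool_rot: [2.236, 2.205, 0.006]
contact_force: [0.5, -0.3, -6.1]
opening: 0.0129
grip_force: 88.1
t: 16.28
tool_pos: [0.4592, 0.0458, 0.2698]
tool_rot: [-2.111, -2.325, 0.003]
contact_force: [0.2, 0.7, -6.1]
opening: 0.0124
grip_force: 88.0
t: 17.95
tool_pos: [0.4517, -0.2646, 0.2714]
tool_rot: [1.935, 2.475, 0.0]
contact_force: [-0.1, -0.9, -6.8]
opening: 0.013
grip_force: 88.0
(array([ 0.45167937, -0.26457588,  0.27141362]), np.float64(13.95851937695329))
```

View pics/m6.png

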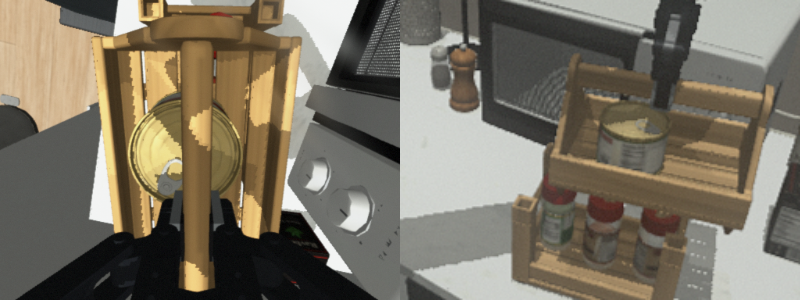

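I overshot in y by 44 mm (a summing slip). The caddy with its tin hangs over the rack, wrist view posts at (150,8) and (268,10). Correct to the rack centre, then measure the held caddy, including tilt, from the top and wrist views.

```bash

python3 -m crank '.0002 .012 0 -.0024;.0002 .022 0 -.0024;.0003 .022 0 -.0024;.0003 .021 0 -.0024;.0002 .012 0 -.0024' >/dev/null
python3 -m crank '0 0 0 0;0 0 0 0;0 0 0 0;0 0 0 0;0 0 0 0' >/dev/null
cat > meas.py <<'E'
from h import *
p,a,o=pose();print('tool',p,a,'target .4523 -.2200 12.86')
th=np.radians(a);c0=p[:2];ex=np.array([-np.sin(th),np.cos(th)]);ey=-np.array([np.cos(th),np.sin(th)])
for n in('wrist','top'):
    im,W=cloud(n); X=(W[...,:2]-c0)@ex; Y=(W[...,:2]-c0)@ey; Z=W[...,2]-p[2]+.101
    print(n)
    for s in(-1,1):
        k=(s*Y>.058)&(s*Y<.078)&(abs(X)<.09)&(abs(Z-.058)<.007)
        if k.sum()>20:
            c=np.polyfit(X[k],Y[k],1);zz=np.polyfit(X[k],Z[k],1)
            print(' wall',s,k.sum(),'Y0 %.4f slope %.4f'%(c[1],c[0]),'Z0 %.4f slope %.4f'%(zz[1],zz[0]))
    k=(abs(Y)<.011)&(abs(X)<.085)&(abs(X)>.03)&(abs(Z-.133)<.007)
    if k.sum()>20: print(' bar',k.sum(),'Y',np.polyfit(X[k],Y[k],1),'Z',np.polyfit(X[k],Z[k],1))
    for s in(-1,1):
        k=(s*X>.085)&(s*X<.115)&(abs(Y)<.02)&(abs(Z-.142)<.006)
        if k.sum()>5: print(' gable',s,k.sum(),'X %.4f'%((X[k].min()+X[k].max())/2),'Z %.4f'%np.median(Z[k]),'ext %.4f'%np.ptp(X[k]))
E
python3 meas.py
```

```text
tool [ 0.45211599 -0.22091364  0.27128723] 12.800507129375346 target .4523 -.2200 12.86
wrist
 wall -1 3808 Y0 -0.0641 slope -0.0003 Z0 0.0571 slope -0.0004
 wall 1 3839 Y0 0.0655 slope 0.0005 Z0 0.0573 slope -0.0004
 bar 6751 Y [0.00049667 0.0005948 ] Z [-0.00090826  0.13256052]
 gable 1 2871 X 0.0947 Z 0.1404 ext 0.0084
top
 wall -1 136 Y0 -0.0646 slope 0.0078 Z0 0.0570 slope -0.0020
 wall 1 48 Y0 0.0674 slope 0.0104 Z0 0.0566 slope -0.0100
 bar 91 Y [ 0.0438619  -0.00183932] Z [0.01633737 0.13039135]
 gable 1 27 X 0.0956 Z 0.1395 ext 0.0079
```

The held caddy is level and offset by about 1–2 mm. Make that correction, descend to just above the sockets, and check.

```bash

python3 -m crank '.0006 .0017 -.012 0;.0006 .0017 -.015 0;0 0 -.015 0;0 0 -.015 0;0 0 -.009 0' >/dev/null
python3 -m crank '0 0 0 0;0 0 0 0;0 0 0 0;0 0 0 0;0 0 0 0' 
python3 meas.py | head -6
python3 -c "
from h import *
im,W=cloud('scene');cv2.imwrite('pics/s7.png',cv2.resize(im[120:312,200:456,::-1],(768,576),interpolation=cv2.INTER_CUBIC))"
```

```text
t: 19.87
tool_pos: [0.453, -0.219, 0.239]
tool_rot: [1.959, 2.455, 0.0]
contact_force: [-0.2, -0.5, -6.4]
opening: 0.0127
grip_force: 87.8
tool [ 0.45301957 -0.21904365  0.23895151] 12.8294298219291 target .4523 -.2200 12.86
wrist
 wall -1 3814 Y0 -0.0641 slope -0.0001 Z0 0.0571 slope -0.0010
 wall 1 3828 Y0 0.0655 slope 0.0008 Z0 0.0572 slope -0.0016
 bar 6755 Y [-0.00069805  0.00073214] Z [-0.00210402  0.13251486]
 gable 1 2863 X 0.0948 Z 0.1402 ext 0.0083
```

View pics/s7.png

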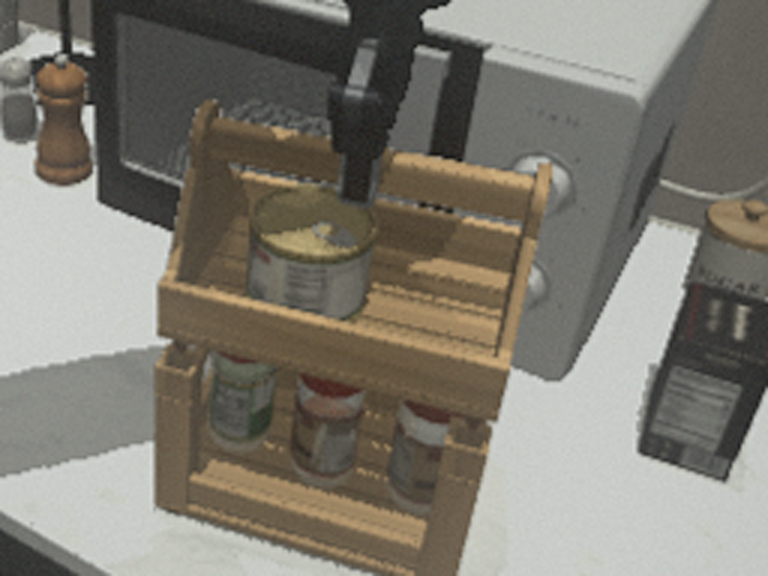

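The lugs hang right over the sockets (near posts at (178,365) and (465,440)), and the caddy centre computes to (0.4525,-0.2200), within 0.3 mm of target. Lower slowly.

```bash

python3 -m crank '0 0 -.004 0;0 0 -.004 0;0 0 -.004 0;0 0 -.004 0;0 0 0 0' | egrep 'pos|contact'
python3 -m crank '0 0 -.003 0;0 0 -.003 0;0 0 -.003 0;0 0 0 0;0 0 0 0' | egrep 'pos|contact'
```

```text
tool_pos: [0.4524, -0.2186, 0.2294]
contact_force: [-0.7, -0.3, -7.5]
tool_pos: [0.4527, -0.2188, 0.2256]
contact_force: [0.0, -0.7, -6.3]
```

Tips are about 7 mm into the sockets with no contact force. Continue.

```bash

python3 -m crank '0 0 -.003 0;0 0 -.003 0;0 0 -.003 0;0 0 0 0;0 0 0 0' | egrep 'pos|contact'
python3 -m crank '0 0 -.003 0;0 0 -.003 0;0 0 -.003 0;0 0 0 0;0 0 0 0' | egrep 'pos|contact'
```

```text
tool_pos: [0.4527, -0.2188, 0.2211]
contact_force: [-0.3, 0.2, -6.8]
tool_pos: [0.4527, -0.2188, 0.2165]
contact_force: [-0.1, 0.5, -6.2]
```

```bash

python3 -m crank '0 0 -.002 0;0 0 -.001 0;0 0 0 0;0 0 0 0;0 0 0 0' | egrep 'pos|contact'
python3 -m crank '0 0 -.002 0;0 0 -.001 0;0 0 0 0;0 0 0 0;0 0 0 0' | egrep 'pos|contact'
```

```text
tool_pos: [0.4528, -0.2189, 0.2153]
contact_force: [-0.2, 0.2, -7.1]
tool_pos: [0.453, -0.2191, 0.2147]
contact_force: [-1.7, 0.2, -1.5]
```

The load is coming onto the rack at the expected height. Press down one more mm, release, and retreat straight up.

```bash

python3 -m crank '0 0 -.0015 0;0 0 0 0;0 0 0 0;0 0 0 0;0 0 0 0' | egrep 'pos|contact'
python3 -m crank '0 0 0 0;0 0 0 0;0 0 0 0;0 0 0 0;0 0 0 0' 70 | egrep 'pos|contact|open'
python3 -m crank '0 0 .01 0;0 0 .02 0;0 0 .03 0;0 0 .04 0;0 0 .04 0' >/dev/null
python3 -m crank '0 0 .04 0;0 0 .04 0;0 0 .04 0;0 0 .04 0;0 0 .04 0'
python3 -m crank '0 0 0 0;0 0 0 0;0 0 0 0;0 0 0 0;0 0 0 0' >/dev/null
python3 -c "
from h import *
im,W=cloud('scene');cv2.imwrite('pics/s8.png',cv2.resize(im[120:312,200:456,::-1],(768,576),interpolation=cv2.INTER_CUBIC))
im,W=cloud('wrist')
s=(abs(W[...,0]-.452)<.14)&(abs(W[...,1]+.22)<.14)
for nm,z in(('bar',.247),('walltop',.172)):
    k=W[s&(abs(W[...,2]-z)<.0045)]; c=np.c_[k[:,:2]-[.452,-.22],np.ones(len(k))]
    print(nm,len(k),np.linalg.lstsq(c,k[:,2],rcond=None)[0])
"
```

```text
tool_pos: [0.4532, -0.2192, 0.2145]
contact_force: [-2.4, 0.4, 6.3]
tool_pos: [0.4528, -0.2188, 0.2127]
contact_force: [0.0, 0.8, 0.3]
opening: 0.0597
t: 24.18
tool_pos: [0.4527, -0.2188, 0.3854]
tool_rot: [1.958, 2.455, 0.0]
contact_force: [0.7, 0.0, -0.6]
opening: 0.0594
grip_force: 0.0
bar 3669 [0.00300742 0.00044234 0.24661148]
walltop 3427 [-0.00022404 -0.00097993  0.17171255]
```

View pics/s8.png

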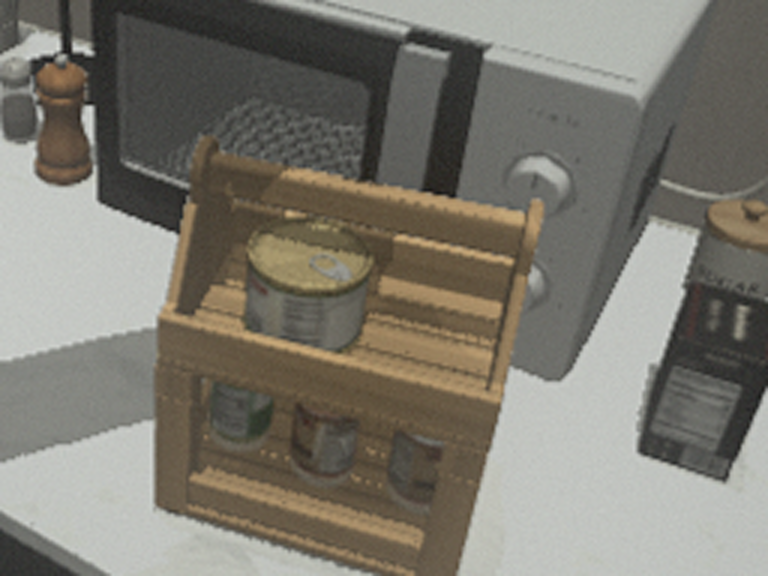

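The caddy sits flush on the post tops and is level: bar top at 246.6 mm (expected 247), wall tops at 171.7 mm (expected 172). The tin is upright at (310,285), all three jars are upright below, and the pepper mill is where it was. The arm is clear, so I hand in.

```bash
python3 -c "
from station import ctrl
print(ctrl.finish_job())"
```

```text
the job is handed in; nothing more can be done
None
```

Job done and handed in, with the arm's clock at about 25 s: jar_3 stands upright in the middle of the rack, and the caddy, with the tin upright in it, is seated level on the rack with all four feet in their sockets.

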